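Start the cellar transfer pump

ROBOT

A 6-joint arm with a two-finger parallel gripper is mounted at the origin on the work surface. World frame = base frame: x ahead of the robot, y to its left, z up, the work surface at z = 0. Lengths are in m, angles in rad, forces in N, time in s.
With the tool pointing down it reaches from about 0.425 to 0.925 m from the base axis. Payload 12.5 kg.
Tool frame: the origin (TCP) lies midway between the tips of the shut fingers; the grasp point (between the pads) lies 19 mm behind it; z points along the fingers, y is the line along which they close (so a half turn about z gives the same grasp; the last joint's range is limited). The gripper opens to 85 mm and grips with 20 to 120 N. Pads are 22 mm wide; open, the fingers measure 114 mm over their backs; the gripper's body (76 mm by 85 mm) begins 54 mm behind the grasp point. The pads swing forward as they close: fully open they stand 13 mm farther back than shut.
Start: joints at [1.176, 0.491, 1.559, -0, 1.092, -0.106], TCP at [0.178, 0.599, 0.231] pointing down, gripper open.
Joint ranges: [-3.1, 3.1], [-0.84, 2.19], [0.05, 2.79], [-1.13, 4.28], [0.06, 2.93], [-2.69, 2.69]. Speed limits (rad/s): [2.22, 2.22, 2.79, 3.14, 3.14, 3.14].

INTERFACE

Orientations are given as [roll, pitch, yaw] about the fixed x, y, z axes, in that order (R = Rz(yaw) Ry(pitch) Rx(roll)).
In Python, from cell import ctrl, vision, ticket gives the robot as it stands. The module is installed in compiled form; this text tells all that it offers. Calls block until the motion is done:
- ctrl.goto(position, orientation): joint-space move of the TCP to a pose.
- ctrl.line_to(position, orientation=None, max_speed=0.15): straight line of the TCP; orientation=None keeps the orientation; max_speed is the mean speed in m/s.
- ctrl.goto_joints(angles): joint-space move.
- ctrl.set_gripper(opening, force=None): opening from 0.0 (shut) to 1.0 (fully open); force is the grip in N (None keeps the last); returns when the fingers have stopped.
- ctrl.sleep(seconds).
- ctrl.solve_ik(position, orientation): joint angles nearest the present ones, or None.
- ctrl.read_state(): the state.
- vision.snapshot(name): name is "side" or "top"; returns a dict with "img" (480x640x3 uint8, red, green, blue), "mtx" (3x3 intrinsics, pixels), "position" and "orientation" of the camera in the world. Camera axes: x right, y down, z forward; pixel columns grow to the right and rows downward; lengths in m; the calibration is good to about 2 mm. A picture is of the moment at which its call begins. There is no depth.
A pose or a line that the arm cannot do raises ctrl.MotionError and nothing moves.
- ticket.hand_in(): hands the job in; it is judged then, once.
The state is a dict: "t": time; "qpos": joint angles; "dq": joint speeds; "effort": joint torques, N m; "eef_pos": TCP position; "orientation": TCP orientation; "ft_force": force on the tool from outside, world axes, zero at the start; "moment": the same for the moment, N m; "gripper_width": opening from 0.0 (shut) to 1.0 (fully open); "finger_force": force on a finger pad.
Only numpy, scipy, OpenCV 4.12 (cv2) and the standard library are available. Lean on these libraries where they do the work, as an engineer would, in place of code of your own. Each camera call takes 0.05 s, during which the arm holds its last target. There are 200 camera calls.

TASK

Start the transfer pump with the fingertips: first push down the raised end of the paddle switch on the mains box until it is fully over, then press the square enable key on the radio remote fully in (it stays in), then press the small round start key fully in, hold it there for a second and let it go. Do not press the big mushroom stop key, do not pick up or push the remote about, and leave the other things on the bench undisturbed.

Things in the scene. Friction and masses are not known exactly. Their poses are not given: they have to be found in the camera images.
- mains_box: Fixed grey mains box, 150 x 110 mm and 60 mm tall, with one long black paddle switch (70 x 36 mm, 10 mm thick) on top and a round black socket (54 mm diameter) on its +x end face. Origin: centre of its underside; x runs along its length and along the paddle, z up. At the start the paddle's -x end is the raised one.
- paddle (a joint): Tilt of the mains paddle: about 0 rad = off (-x end raised), 0.35 rad = fully on (level is 0.175). It pivots on an axis along the box's y, 69 mm above the table over the box's centre, and stays where it is left; pressing the raised end takes about 2 to 5 N and goes down some 8 mm before it meets its hard stop.
- paddle_high (a point): Point on the upper face of the paddle's raised arm, 25 mm from the pivot along it, on its centre line (10 mm from the tip): the place to press. When off it is about 83 mm above the table. Moves with the paddle.
- remote: Loose grey radio remote lying face up on rubber feet, 190 x 78 mm, 38 mm tall, 0.8 kg. Origin: centre of its underside; x runs along its length, z up. On top, along its centre line, three black keys 58 mm apart: small round start key (x = -58 mm), square enable key (x = 0), big mushroom stop key (x = +58 mm).
- enable_key (a joint): Travel of the square enable key: 0 m = out, 0.006 = fully in. Stiff slide, about 2.5 N; it stays in when pressed.
- enable_top (a point): Centre of the top of the square enable key (25 x 25 mm), 48 mm above the table when out; moves with the key.
- start_key (a joint): Travel of the small round start key: 0 m = out, 0.006 = fully in. Spring key: starts to move at 1.5 N, fully in takes 4.5 N; springs back when let go.
- start_top (a point): Centre of the top of the round start key (26 mm diameter), 48 mm above the table when out; moves with the key.
- stop_key (a joint): Travel of the mushroom stop key: 0 m = out, 0.006 = fully in. Spring key. Not to be pressed.
- stop_top (a point): Centre of the top of the mushroom stop key (38 mm diameter), 60 mm above the table; it stands higher than the other two keys.
- cork: Natural cork stopper standing upright, 24 mm diameter, 45 mm tall. Loose bystander; origin at the centre of its underside.
- bung: Black rubber barrel bung, 60 mm head, 46 mm tall, small end down. Loose bystander; origin at the centre of its underside.
- clamp_ring: Steel clamp ring lying flat, 64 mm outside, 48 mm inside, 18 mm tall. Loose bystander; origin at the centre of its underside.
- wine_bottle: Dark sparkling-wine bottle standing upright, 88 mm diameter, 300 mm tall. Loose bystander; origin at the centre of its underside.
- tasting_cup: Steel tasting cup, 70 mm diameter, 100 mm tall. Loose bystander; origin at the centre of its underside.
- spanner: Open-ended spanner lying flat along its x, 200 mm long. Loose bystander; origin near its middle.
- jar: Amber glass jar with steel cap, 84 mm diameter, 110 mm tall. Loose bystander; origin at the centre of its underside.
There are look-alikes about, which are no part of the job. Leave any pink or yellow look-alike of the remote alone.

How it is judged:
By the outcome, as a careful person would: the job done as asked, in the order asked, and still so for the second after the job is handed in, with the robot touching nothing.
It also fails if it takes over 54 s, if anything falls off the work surface, if the arm or the gripper's body presses on something with over 40 N, if the wrist force passes 120 N, or if a joint passes its speed limit or range.

## Working session

There is one attempt and no reset: what is moved stays moved. The work goes in short steps, each a Python script; the robot and the scene stay as the last script left them, time stands still between calls to the robot, and variables do not carry over. Pictures are saved under pics/ and viewed, at most 10 in all, crops included, and the job is handed in when it is done.

```bash
mkdir -p pics
python3 - <<'E'
from cell import ctrl, vision
import cv2,pickle
for n in("top","side"):
    s=vision.snapshot(n); cv2.imwrite(f"pics/{n}0.png",s["img"][:,:,::-1]); pickle.dump(s,open(n+".pkl","wb"))
    print(n,s["mtx"].tolist(),s["position"],s["orientation"])
print(ctrl.read_state())
E
```

```text
top [[472.75323080191356, 0.0, 316.00686710931], [0.0, 472.75323080191356, 240.75757323733174], [0.0, 0.0, 1.0]] [ 0.45770493 -0.02201751  1.14735571] [-3.10009254  0.01747616 -1.55275705]
side [[598.6146465041153, 0.0, 327.510928555482], [0.0, 598.6146465041153, 226.55395921328872], [0.0, 0.0, 1.0]] [ 0.34956563 -1.09343006  0.86347569] [-2.19182944e+00  1.22846812e-04 -1.57486426e-01]
{'t': 0.1, 'qpos': array([ 1.17643967e+00,  4.91506590e-01,  1.55937054e+00, -2.37609248e-05,
        1.09171650e+00, -1.05573821e-01]), 'dq': array([-0.00050551, -0.00160613, -0.00210549, -0.00062381,  0.00038977,
        0.00059218]), 'effort': array([ 2.10847342e-03, -6.19448233e+01, -2.62023604e+01, -1.18788539e-04,
        2.89829208e-03,  2.26003851e-05]), 'eef_pos': array([0.17788374, 0.59894883, 0.23078783]), 'orientation': array([-3.14059503e+00, -8.45233246e-05,  2.85282074e+00]), 'ft_force': array([0.23773376, 0.82865498, 0.65174621]), 'moment': array([0.0083416 , 0.01722015, 0.00912019]), 'finger_force': 0.0, 'gripper_width': 0.9983107558466385}
```

View pics/top0.png

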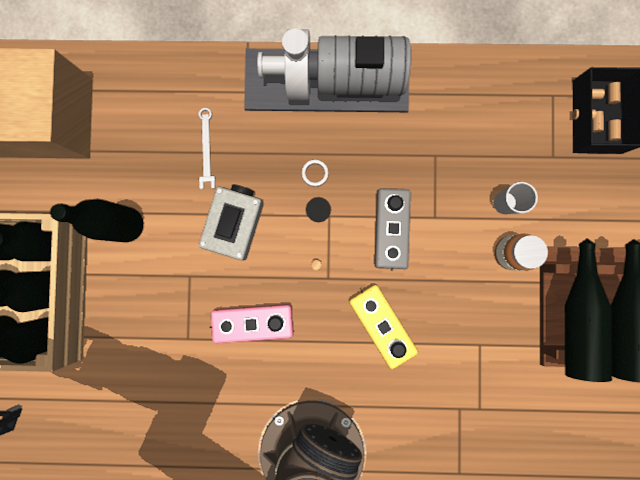

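View pics/side0.png

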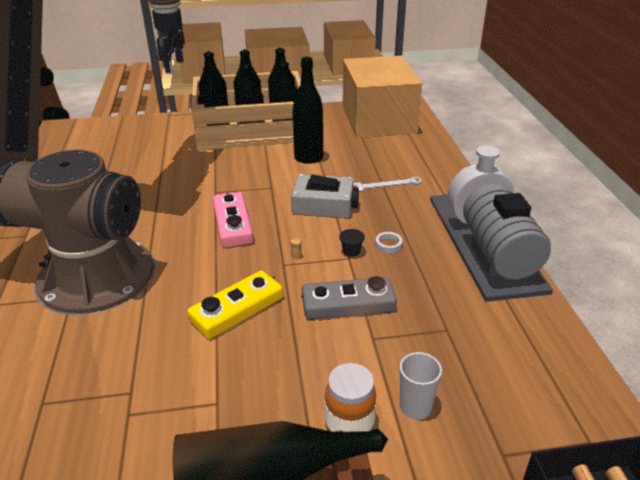

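The top view shows three remotes: grey at (393,228), pink at (251,323) and yellow at (383,327). The grey one is the remote described, with its stop key (large) at (395,203), enable at (393,228) and start at (393,253). The mains box is at (231,221) with its socket at (240,190), so its +x end points up in the image. I'll confirm this in enlarged crops.

Run:
```python
import cv2,numpy as np
t=cv2.imread("pics/top0.png")
a=cv2.resize(t[180:275,190:270],None,fx=6,fy=6,interpolation=cv2.INTER_CUBIC)[:, :400] if 0 else cv2.resize(t[180:275,195:270],None,fx=5,fy=5,interpolation=cv2.INTER_CUBIC)
b=cv2.resize(t[180:275,358:433],None,fx=5,fy=5,interpolation=cv2.INTER_CUBIC)
cv2.imwrite("pics/crop1.png",np.hstack([a,b]))
s=cv2.imread("pics/side0.png")
cv2.imwrite("pics/crop2.png",cv2.resize(s[165:325,285:405],None,fx=3.75,fy=3.75,interpolation=cv2.INTER_CUBIC))
```

```text
(no output)
```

View pics/crop1.png

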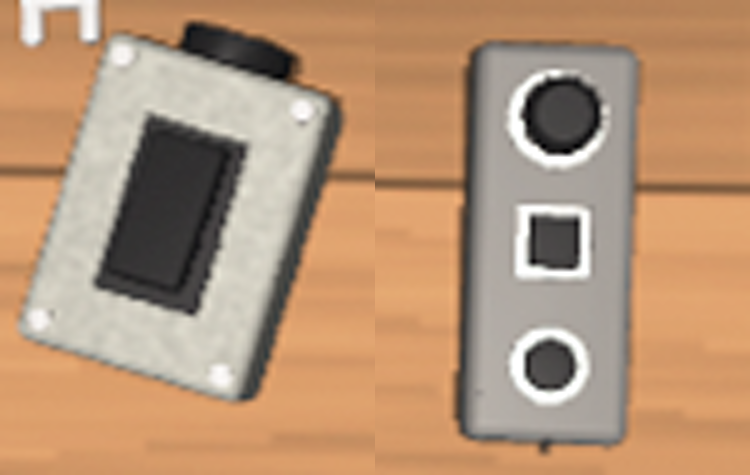

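View pics/crop2.png

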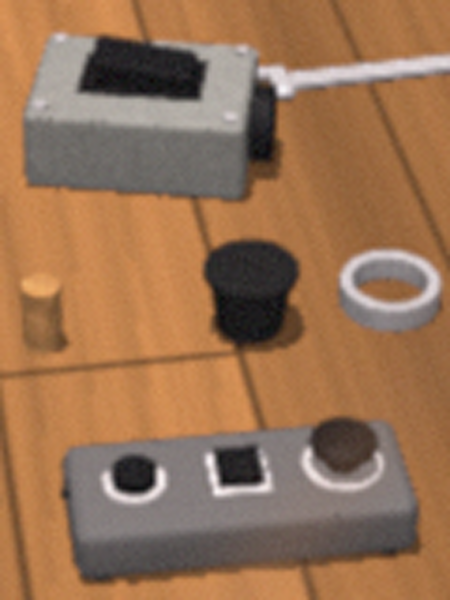

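The crops confirm both. The grey remote has stop at the far (+x) end and start nearest the robot. The box's paddle is raised at the end near the robot, and its socket is at the far end.

```bash
cat > h.py <<'E'
import pickle,numpy as np
from scipy.spatial.transform import Rotation as R
def load(n): return pickle.load(open(n+".pkl","rb"))
def ray(s,u,v):
    return np.array(s["position"]),R.from_euler("xyz",s["orientation"]).as_matrix()@np.linalg.inv(s["mtx"])@[u,v,1]
def at(s,u,v,z):
    p,d=ray(s,u,v); return p+d*(z-p[2])/d[2]
E
python3 - <<'E'
from h import *
T,S=load("top"),load("side")
c=lambda u,v:(195+u/5-.4,180+v/5-.4)
r=lambda u,v:(358+(u-375)/5-.4,180+v/5-.4)
s=lambda u,v:(285+u/3.75-.37,165+v/3.75-.37)
scr=[at(T,*c(*q),.061) for q in((123,54),(302,110),(220,377),(38,320))]
print("box",np.mean(scr,0),"axis",scr[0]+scr[1]-scr[2]-scr[3], "wid",np.linalg.norm(scr[0]-scr[1]),np.linalg.norm(scr[1]-scr[2]))
print("box side",np.mean([at(S,*s(*q),.061) for q in((61,38),(246,50),(230,117),(40,105))],0))
for n,q,z in(("start",(550,364),.048),("enable",(555,242),.048),("stop",(562,116),.06)): print(n,at(T,*r(*q),z))
for n,q,z in(("start",(135,461),.048),("enable",(239,458),.048),("stop",(344,440),.06)): print(n,"side",at(S,*s(*q),z))
E
```

```text
box [0.54100385 0.20023572 0.061     ] axis [ 0.24821882 -0.07110241  0.        ] wid 0.08739523355967183 0.12896818968178048
box side [0.54265125 0.19564662 0.061     ]
start [ 0.47906693 -0.18007843  0.048     ]
enable [ 0.53579533 -0.18175297  0.048     ]
stop [ 0.59315337 -0.18257065  0.06      ]
start side [ 0.48060051 -0.17773428  0.048     ]
enable side [ 0.537185   -0.18422688  0.048     ]
stop side [ 0.59363339 -0.19205979  0.06      ]
```

```bash
cat >> h.py <<'E'
from cell import ctrl
def press(x,y,z0,zmin,fmax,step=.001):
    """from z0 step down until the upward force rises by fmax"""
    ctrl.line_to([x,y,z0],max_speed=.1); ctrl.sleep(.1)
    f0=ctrl.read_state()["ft_force"][2]; z=z0; log=[]
    while z>zmin:
        z-=step; ctrl.line_to([x,y,z],max_speed=.02)
        s=ctrl.read_state(); f=s["ft_force"][2]-f0
        log.append((round(s["eef_pos"][2]*1e3,1),round(f,1)))
        if abs(f)>fmax: break
    print(log,"t",s["t"]); return z
E
python3 - <<'E'
from h import *
S=load("side"); print("bottle base",at(S,308,160,0))
ctrl.set_gripper(0.0,force=20)
print(ctrl.read_state()["t"])
ctrl.line_to([.5165,.205,.13],[np.pi,0,2.863],max_speed=.25)
press(.5165,.205,.088,.070,15)
ctrl.line_to([.5165,.205,.13],max_speed=.15)
ctrl.line_to([.5365,-.1825,.13],[np.pi,0,3.10],max_speed=.25)
s=ctrl.read_state();print(s["t"],s["eef_pos"],s["orientation"])
from cell import vision
import cv2,numpy as np
i=vision.snapshot("side")["img"][:,:,::-1];t=vision.snapshot("top")["img"][:,:,::-1]
r=lambda a:cv2.resize(a,(400,500),interpolation=cv2.INTER_CUBIC)
cv2.imwrite("pics/c3.png",np.hstack([r(i[165:325,280:408]),r(t[180:275,195:271])]))
E
```

```text
bottle base [0.53483658 0.43906429 0.        ]
0.8667
[(np.float64(87.3), np.float64(-0.0)), (np.float64(86.0), np.float64(-0.5)), (np.float64(84.9), np.float64(-0.7)), (np.float64(83.9), np.float64(-0.7)), (np.float64(83.0), np.float64(0.4)), (np.float64(81.9), np.float64(-0.9)), (np.float64(80.9), np.float64(-0.2)), (np.float64(79.9), np.float64(0.2)), (np.float64(78.9), np.float64(-0.7)), (np.float64(78.0), np.float64(0.8)), (np.float64(77.0), np.float64(2.2)), (np.float64(75.9), np.float64(2.5)), (np.float64(75.6), np.float64(10.3)), (np.float64(75.3), np.float64(20.6))] t 7.3
9.525 [ 0.53637359 -0.18169503  0.12990289] [ 3.14139229e+00 -3.73929007e-04  3.10068346e+00]
```

View pics/c3.png

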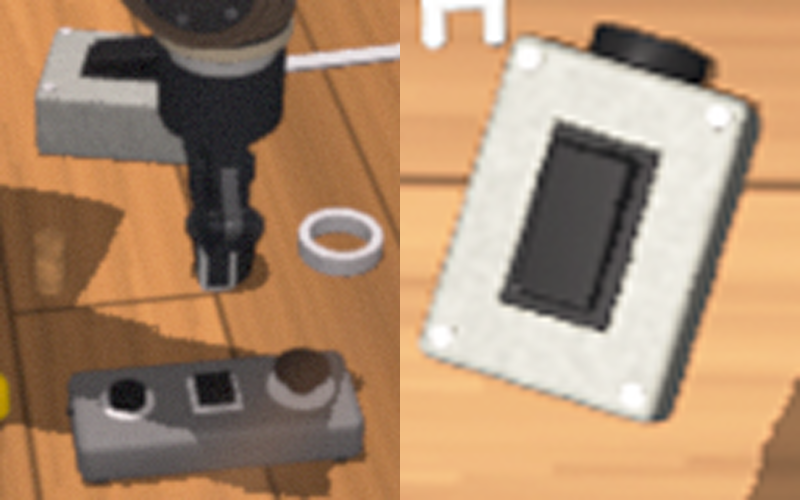

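The paddle met its hard stop at 75.5 mm with 20 N. The picture shows its near end now down and the face shading changed, and the remote in the same place. Next are the enable and start keys.

Run:
```python
from h import *
press(.5365,-.1825,.051,.039,14)
ctrl.line_to([.5365,-.1825,.075],max_speed=.15)
ctrl.line_to([.480,-.179,.075],max_speed=.15)
press(.480,-.179,.051,.039,14)
ctrl.sleep(1.3); s=ctrl.read_state(); print(s["eef_pos"],s["ft_force"])
ctrl.line_to([.480,-.179,.1],max_speed=.1)
ctrl.line_to([.45,.0,.25],max_speed=.25)
print(ctrl.read_state()["t"])
from cell import vision
import cv2
r=lambda a:cv2.resize(a,(400,500),interpolation=cv2.INTER_CUBIC)
i=vision.snapshot("side")["img"][:,:,::-1];t=vision.snapshot("top")["img"][:,:,::-1]
cv2.imwrite("pics/c4.png",np.hstack([r(i[165:325,280:408]),r(t[180:275,358:434])]))
```

```text
[(np.float64(50.2), np.float64(0.1)), (np.float64(49.0), np.float64(-0.5)), (np.float64(47.9), np.float64(-0.7)), (np.float64(47.0), np.float64(-1.3)), (np.float64(45.9), np.float64(-0.3)), (np.float64(44.9), np.float64(-0.3)), (np.float64(43.9), np.float64(-0.7)), (np.float64(42.9), np.float64(-1.0)), (np.float64(42.1), np.float64(2.5)), (np.float64(41.9), np.float64(13.6)), (np.float64(41.8), np.float64(25.7))] t 13.4167
[(np.float64(50.3), np.float64(0.9)), (np.float64(49.0), np.float64(0.7)), (np.float64(48.0), np.float64(2.1)), (np.float64(47.0), np.float64(2.2)), (np.float64(46.0), np.float64(3.7)), (np.float64(45.0), np.float64(2.4)), (np.float64(44.0), np.float64(4.5)), (np.float64(43.0), np.float64(4.9)), (np.float64(42.1), np.float64(4.9)), (np.float64(41.8), np.float64(18.4))] t 17.3167
[ 0.48007575 -0.17905081  0.04181594] [-1.65578561  0.71237518 17.36283128]
20.45
```

View pics/c4.png

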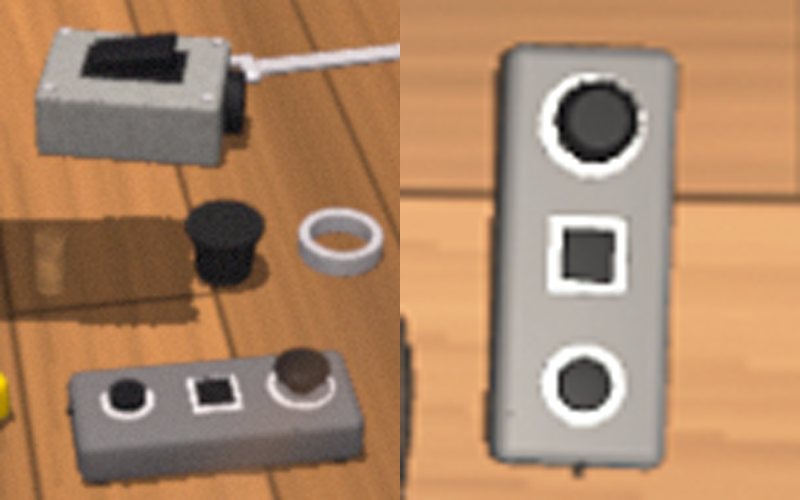

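The picture shows the paddle over with its +x end raised, the enable key sunk in, the start key out again, the stop key untouched, and the remote where it was.

```bash
python3 -c "
from cell import ticket
print(ticket.hand_in())"
```

```text
the job is handed in; nothing more can be done
None
```

The job is handed in: the paddle was pushed fully over, the enable key was pressed in and stayed in, and the start key was held fully in for 1.3 s and released; the stop key was not pressed and the remote stayed where it was.

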